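# Clamp a glued shoe sole in the bench press

### The arm

A 6-joint arm with a two-finger parallel gripper is mounted at the origin on the work surface. World frame = base frame: x ahead of the robot, y to its left, z up, the work surface at z = 0. Lengths are in mm, angles in rad, forces in N, time in s.
With the tool pointing down it reaches from about 350 to 975 mm from the base axis. Payload 7.1 kg.
Tool frame: the origin (TCP) lies midway between the tips of the shut fingers; the grasp point (between the pads) lies 19 mm behind it (ctrl.grasp_offset is the distance from the TCP to the grasp point, in mm); z points along the fingers, y is the line along which they close (so a half turn about z gives the same grasp; the last joint's range is limited). The gripper opens to 88 mm and grips with 3 to 60 N. Pads are 20 mm wide; open, the fingers measure 115 mm over their backs; the gripper's body (75 mm by 178 mm) begins 61 mm behind the grasp point.
Start: joints at [-1.342, 0.423, 1.63, -0, 1.089, -0.019], TCP at [153.314, -605.887, 222.675] pointing down, gripper open.
Joint ranges: [-3, 3], [-0.9, 2.11], [0.09, 2.58], [-1.31, 4.45], [0.11, 2.69], [-2.54, 2.54]. Speed limits (rad/s): [2.39, 2.39, 3.01, 3.14, 3.14, 3.14].

### API

Orientations are given as a rotation vector (axis times angle).
In Python, from workcell import sensors, viewer, ctrl gives the robot as it stands. The module is installed in compiled form; this text tells all that it offers.
- The arm moves only by the shell command python3 -m handwheel 'ROWS'. ROWS is JSON, a list of rows, each a list of 7 numbers: the shift along the tool's x, y, z in mm, then the turn, a rotation vector about the tool's x, y, z in rad, then the closure, from 0 (fully open) to 1 (shut). In form: [[x, y, z, rx, ry, rz, jaw], ...]. A call has 1 to 10 rows; each row shifts and turns the commanded pose from where the row before left it, along the tool's axes as they then stand; what a row does not reach is not made up. A row lasts 1/8 s, in which the tool goes at most 62.5 mm and 10.7 degrees, less where a joint would pass 70% of its speed; a pose out of reach is approached as far as the arm can. A call is refused whole if a number of a shift passes 62.5 or a number of a turn 0.188, either way. A call with a gripper value outside its range is refused whole. The fingers move at their own pace and stop on an object; the grip force is fixed at half the most. Time passes only in rows, so rows that do not move let the fingers close. It gives the time, the measured TCP pose, the force, the opening and the grip force at its end, in the units of the state.
- sensors.get_obs(): the state, without advancing time (a new reading comes with each control period).
- viewer.get_image(name): name is "scene" or "side" or "wrist"; returns a dict with "frame" (420x560x3 uint8, blue, green, red), "fov_y" (degrees; the focal length in pixels is half the picture's height over the tangent of half this angle, whatever the lens; pixels are square), "cx", "cy" (the principal point, pixels), "R" (3x3) and "t" (3): a world point X has camera coordinates R X + t. Camera axes: x right, y down, z forward; pixel columns grow to the right and rows downward; lengths in mm; the calibration is good to about 2 mm. A picture is of the moment at which its call begins. There is no depth.
- ctrl.close_job(): hands the job in; it is judged then, once.
The state is a dict: "t": time; "qpos": joint angles; "qvel": joint speeds; "joint_torque": joint torques, N m; "ee_pos": TCP position; "orientation": TCP orientation; "ft_force": force on the tool from outside, world axes, zero at the start; "moment": the same for the moment, N m; "width": finger opening in mm; "grasp_force": force on a finger pad.
Only numpy, scipy, OpenCV 4.12 (cv2) and the standard library are available. Lean on these libraries where they do the work, as an engineer would, in place of code of your own. Each camera call takes 0.05 s, during which the arm holds its last target. There are 200 camera calls.

### The job

The glued shoe sole is lying in the bench press and needs clamping. Pull the press's lock bolt fully out, turn the crank clockwise (seen from above) by its upright grip at a steady pace, never whirling it, until the press plate is fully down and the crank comes to its stop, then push the lock bolt fully home again so the crank cannot back off. Leave the sole and the things standing around the press where they are.

Things in the scene. Friction and masses are not known exactly. Their poses are not given: they have to be found in the camera images.
- press: the fixed bench press: grey base plate 300 (x) x 220 (y) x 25 mm, two steel columns carrying a grey bridge 90 mm wide along the press's y axis (from y = -100 to +175 mm, top at 145 mm). Origin: centre of the base's underside on the table, directly below the crank's axis. z up, the lock bolt lies out along +y. It stands somewhere else each time, turned up to 0.35 rad
- crank_axis (a point): point on the crank's vertical axis at the height of the steel crank arm's middle (178 mm above the table; arm 12 mm thick)
- grip_mid (a point): middle of the upright wooden grip on the crank arm's end: 28 mm thick, 70 mm tall (188 to 258 mm above the table), 75 mm from the crank's axis; it spins freely on its own vertical pin, so it can be held firmly while it is carried round the circle
- crank (a joint): crank angle in rad, growing clockwise seen from above. Starts between 0 and 0.9; while the bolt is in, a round stud under the crank's short tail (opposite the grip) meets it at about 1.25 and the crank goes no further. The mechanical stop, with the press plate down on the sole, is at 15.0, about 2.3 turns from the start. 12 mm of plate travel a turn; it takes 2 to 4 N at the grip and stays where it is left
- lock_bolt (a joint): travel of the lock bolt in m: 0 fully home (in the stud's path), 0.030 fully pulled out, away from the crank axis along the press's +y. Slides with about 4 N of friction and stays where it is left
- bolt_knob (a point): middle of the lock bolt's upright black round knob, 26 mm across, 34 mm tall (171 to 205 mm above the table), on a flat steel bar whose top is at 163 mm; 115 mm from the crank's axis along the press's +y when home
- sole: loose black shoe sole 270 x 94 x 25 mm lying on the press base under the aluminium press plate; origin at its underside. Not to be shifted
- hammer: bystander: hammer 260 mm long lying on the bench beside the press on its lock bolt side; not to be disturbed
- jar: bystander: glass jar with steel lid, 70 mm across and 95 mm tall, on the other side of the press; origin at its underside; not to be disturbed
- spool: bystander: white thread spool 68 mm across and 68 mm tall, on the same side as the jar; origin at its underside; not to be disturbed

How it is judged:
By the outcome, as a careful person would: the job done as asked, in the order asked, and still so for the second after the job is handed in, with the robot touching nothing.
It also fails if it takes over 70 s, if anything falls off the work surface, if the arm or the gripper's body presses on something with over 40 N, if the wrist force passes 120 N, or if a joint passes its speed limit or range.

## Working session

There is one attempt and no reset: what is moved stays moved. The work goes in short steps, Python scripts to look and compute and a shell command to move; the robot and the scene stay as the last step left them, time stands still between calls to the robot, and variables do not carry over. Pictures are saved under pics/ and viewed, at most 10 in all, crops included, and the job is handed in when it is done.

```bash
mkdir -p pics
cat > h.py <<'E'
import numpy as np, cv2
from workcell import sensors, viewer, ctrl
def K(d):
    f=d["frame"].shape[0]/2/np.tan(np.radians(d["fov_y"])/2); return f,d["cx"],d["cy"]
def ray(d,u,v):
    f,cx,cy=K(d);R=np.array(d["R"]);t=np.array(d["t"])
    return -R.T@t, R.T@np.array([(u-cx)/f,(v-cy)/f,1.])
def onplane(d,u,v,z):
    c,r=ray(d,u,v); return c+r*(z-c[2])/r[2]
def proj(d,X):
    f,cx,cy=K(d);p=np.array(d["R"])@np.array(X)+np.array(d["t"]);return p[0]/p[2]*f+cx,p[1]/p[2]*f+cy
E
python3 - <<'E'
from h import *
import pickle
o=sensors.get_obs();print(o)
D={n:viewer.get_image(n) for n in("scene","side","wrist")}
pickle.dump(D,open("d0.pkl","wb"))
for n,d in D.items(): print(n,d["fov_y"],d["cx"],d["cy"],ray(d,280,210))
a=np.hstack([cv2.resize(D[n]["frame"],(400,300)) for n in("side","wrist")])
cv2.imwrite("pics/scene0.png",D["scene"]["frame"]);cv2.imwrite("pics/sw0.png",a)
E
```

```text
{'t': 0.0, 'qpos': array([-1.34202606e+00,  4.23811992e-01,  1.63071408e+00, -1.97216204e-05,
        1.08857467e+00, -1.90130339e-02]), 'qvel': array([-0.00026004,  0.00180301,  0.00068763, -0.00026505,  0.00052327,
        0.0003293 ]), 'joint_torque': array([ 1.61989643e-03, -5.44624829e+01, -2.73665035e+01,  6.44472102e-02,
        2.27303297e-02, -1.27952330e-04]), 'ee_pos': array([ 153.1686375 , -605.35935652,  221.91024354]), 'orientation': array([-3.11602482e+00, -3.88051322e-01,  2.75144768e-04]), 'ft_force': array([-0.14953683, -0.24145203,  0.42042576]), 'moment': array([-0.02969769, -0.00045259,  0.02794838]), 'grasp_force': 0.0, 'width': 87.81620130467432}
scene 56.675742134150155 270.7276383080712 214.36352942047705 (array([779.8362716 , 198.74801952, 918.83624128]), array([-0.24110873, -0.21747294, -0.94618428]))
side 42.57946551099842 274.9665610801202 216.20511232619083 (array([ 427.06297394,  371.96616787, 1345.97299044]), array([ 0.14297675, -0.31659551, -0.93784047]))
wrist 62.3606684763998 277.9043320320984 211.17191374044327 (array([ 216.78394288, -588.94824969,  384.38524674]), array([-0.2300901 , -0.06335264, -0.97112969]))
```

View pics/scene0.png

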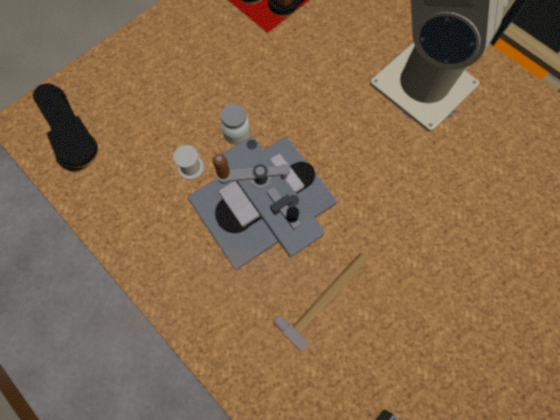

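View pics/sw0.png

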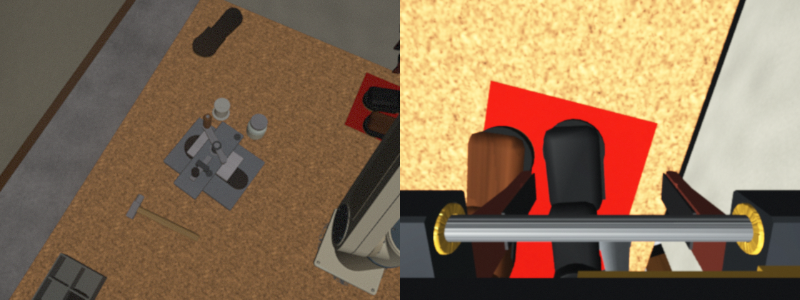

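Scene view: the grip is near (221,165), the hub (261,172) and the knob (292,213). The jar is at (235,120), the spool at (187,160) and the hammer around (320,300). Next I enlarge the press in both views.

Run:
```python
from h import *
import pickle
D=pickle.load(open("d0.pkl","rb"))
a=cv2.resize(D["scene"]["frame"][95:270,180:345],None,fx=2.4,fy=2.4,interpolation=cv2.INTER_CUBIC)
b=cv2.resize(D["side"]["frame"][125:300,220:385],None,fx=2.4,fy=2.4,interpolation=cv2.INTER_CUBIC)
cv2.imwrite("pics/z0.png",np.hstack([a,b]))
```

```text
(no output)
```

View pics/z0.png

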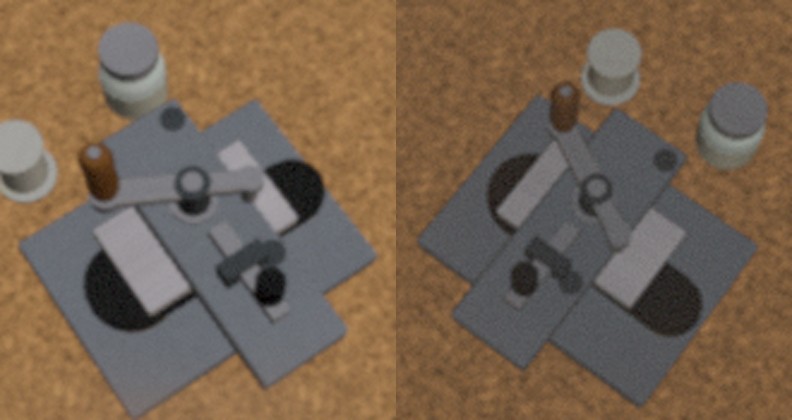

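Run:
```python
from h import *
import pickle
D=pickle.load(open("d0.pkl","rb"))
S=lambda u,v:(180+u/2.4,95+v/2.4); T=lambda u,v:(220+(u-396)/2.4,125+v/2.4)
d,e=D["scene"],D["side"]
def tri(p,q):
    c1,r1=ray(d,*p);c2,r2=ray(e,*q)
    s=np.linalg.lstsq(np.c_[r1,-r2],c2-c1,rcond=None)[0]
    a,b=c1+r1*s[0],c2+r2*s[1]; return ((a+b)/2).round(1),np.linalg.norm(a-b).round(1)
for n,p,q,z in [("grip top",S(95,152),T(565,90),258),("knob top",S(270,274),T(525,270),205),("hub",S(192,180),T(596,186),200),
 ("strap end",S(270,250),T(570,283),170),("strap oth",S(228,272),T(533,245),170),
 ("baseA",S(22,245),T(540,97),25),("B",S(135,415),T(418,243),25),("C",S(375,257),T(640,403),25),("D",S(255,100),T(756,245),25),
 ("bridge1",S(265,385),T(454,315),145),("bridge2",S(344,330),T(523,368),145),("jarlid",S(130,47),T(740,105),95),("spool",S(18,142),T(614,50),68)]:
    print(n,tri(p,q),onplane(d,*p,z).round(),onplane(e,*q,z).round())
```

```text
grip top (array([ 622.5, -103. ,  263.9]), np.float64(1.1)) [ 621. -105.  258.] [ 624. -106.  258.]
knob top (array([582.3,  53.1, 214.9]), np.float64(1.4)) [579.  50. 205.] [584.  51. 205.]
hub (array([563.7, -58.2, 192.8]), np.float64(0.3)) [566. -56. 200.] [563. -56. 200.]
strap end (array([547. ,  23.9, 144.9]), np.float64(3.7)) [554.  28. 170.] [545.  33. 170.]
strap oth (array([593.4,  16. , 169.2]), np.float64(1.6)) [594.  17. 170.] [593.  15. 170.]
baseA (array([ 688. , -189.8,   18. ]), np.float64(2.1)) [ 689. -186.   25.] [ 687. -188.   25.]
B (array([724.3,  25.3,  25.7]), np.float64(2.5)) [724.  24.  25.] [725.  26.  25.]
C (array([437.2,  73.1,  20.4]), np.float64(1.1)) [439.  74.  25.] [437.  74.  25.]
D (array([ 400.3, -138.7,   25.8]), np.float64(0.8)) [ 400. -139.   25.] [ 400. -139.   25.]
bridge1 (array([633.5, 103.5, 134.4]), np.float64(0.1)) [636. 105. 145.] [632. 106. 145.]
bridge2 (array([549.9, 117.9, 133.9]), np.float64(2.3)) [553. 118. 145.] [549. 121. 145.]
jarlid (array([ 479.8, -243.1,  100.2]), np.float64(4.4)) [ 478. -243.   95.] [ 480. -248.   95.]
spool (array([ 628. , -245.2,   90.1]), np.float64(3.5)) [ 624. -255.   68.] [ 632. -258.   68.]
```

Cross-checks:
- The base corners give the axis at (563,-57) with press yaw −0.166.
- The grip radius comes out at 76, against 75 expected.
- The knob is expected at (582,56), and measured at (582,52).

I'll align the tool so tool x = press +y and tool y = press +x, lift, then go above the knob.

```bash
python3 -m handwheel '[[0,0,-16,0,0,-0.165,0],[0,0,-16,0,0,-0.165,0],[0,0,-16,0,0,-0.165,0],[0,0,-16,0,0,-0.165,0],[0,0,-16,0,0,-0.165,0],[0,0,-16,0,0,-0.165,0],[0,0,-16,0,0,-0.165,0.3]]' && python3 -m handwheel '[[40,17,0,0,0,0,0.3],[40,17,0,0,0,0,0.3],[40,17,0,0,0,0,0.3],[40,17,0,0,0,0,0.3],[40,17,0,0,0,0,0.3],[40,17,0,0,0,0,0.3],[40,17,0,0,0,0,0.3],[40,17,0,0,0,0,0.3],[40,17,0,0,0,0,0.3],[40,17,0,0,0,0,0.3]]'
```

```text
t: 1.02
ee_pos: [153.3, -605.7, 334.8]
orientation: [-2.394, -2.033, -0.001]
ft_force: [-0.5, 1.1, -0.4]
width: 80.8
grasp_force: 0.0
t: 2.28
ee_pos: [388.3, -238.6, 334.6]
orientation: [-2.4, -2.027, -0.0]
ft_force: [0.1, 0.8, 0.6]
width: 61.6
grasp_force: 0.0
```

```bash
python3 -m handwheel '[[40,18,0,0,0,0,0.3],[40,18,0,0,0,0,0.3],[40,18,0,0,0,0,0.3],[40,18,0,0,0,0,0.3],[40,18,0,0,0,0,0.3],[40,18,0,0,0,0,0.3],[40,17,0,0,0,0,0.3],[40,17,0,0,0,0,0.3],[0,0,0,0,0,0,0.3]]'
python3 - <<'E'
from h import *
import pickle
d=viewer.get_image("wrist");pickle.dump(d,open("w1.pkl","wb"));cv2.imwrite("pics/w1.png",d["frame"])
for X in [(582,56,205),(563,-57,193),(622.5,-105,258)]: print(np.round(proj(d,X)))
print(ray(d,280,210))
E
```

```text
t: 3.4
ee_pos: [582.1, 53.9, 334.0]
orientation: [-2.396, -2.031, 0.0]
ft_force: [-0.5, -0.1, -0.7]
width: 61.4
grasp_force: 0.0
[278. 202.]
[277. 314.]
[359. 397.]
(array([592.81110411, 119.23903423, 496.40693222]), array([-0.03352556, -0.23642165, -0.97109666]))
```

View pics/w1.png

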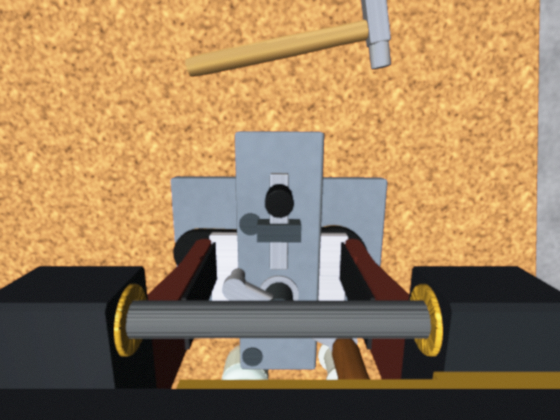

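The wrist view shows the knob at (279,197) against the predicted (278,202), so the aim is within a few mm. The strap at (279,230) is clear of the fingers. Descending and gripping.

```bash
python3 -m handwheel '[[4,0,35,0,0,0,0.3],[0,0,35,0,0,0,0.3],[0,0,35,0,0,0,0.3],[0,0,30,0,0,0,0.3],[0,0,18,0,0,0,0.3],[0,0,8,0,0,0,0.3],[0,0,0,0,0,0,1],[0,0,0,0,0,0,1],[0,0,0,0,0,0,1],[0,0,0,0,0,0,1]]'
```

```text
t: 4.7
ee_pos: [583.3, 55.7, 174.4]
orientation: [2.398, 2.026, 0.004]
ft_force: [5.1, -3.2, -6.9]
width: 25.3
grasp_force: 30.1
```

```bash
python3 -m handwheel '[[4,0,0,0,0,0,1],[4,0,0,0,0,0,1],[4,0,0,0,0,0,1],[4,0,0,0,0,0,1],[4,0,0,0,0,0,1],[4,0,0,0,0,0,1],[4,0,0,0,0,0,1],[3,0,0,0,0,0,1],[0,0,0,0,0,0,1]]'
```

```text
t: 5.82
ee_pos: [588.3, 85.4, 174.3]
orientation: [2.397, 2.026, 0.001]
ft_force: [2.9, -6.4, 1.0]
width: 25.8
grasp_force: 30.0
```

```bash
python3 -m handwheel '[[2,0,0,0,0,0,1],[0,0,0,0,0,0,1]]'
```

```text
t: 6.08
ee_pos: [588.3, 85.5, 174.2]
orientation: [2.396, 2.025, -0.003]
ft_force: [2.3, -13.9, 0.7]
width: 25.6
grasp_force: 30.0
```

Bolt is at its stop (30 mm travelled, force rising). Release, rise, and go over the grip.

```bash
python3 -m handwheel '[[-2,0,0,0,0,0,0.4],[0,0,0,0,0,0,0.4],[0,0,0,0,0,0,0.4],[0,0,-40,0,0,0,0.4],[0,0,-45,0,0,0,0.4],[0,0,-50,0,0,0,0.4]]' && python3 -m handwheel '[[-36,13,0,0,0,0,0.4],[-36,13,0,0,0,0,0.4],[-37,13,0,0,0,0,0.4],[-37,13,0,0,0,0,0.4],[-36,13,0,0,0,0,0.4],[0,0,0,0,0,0,0.4]]'
python3 - <<'E'
from h import *
import pickle
d=viewer.get_image("wrist");pickle.dump(d,open("w2.pkl","wb"));e=viewer.get_image("scene")["frame"]
cv2.imwrite("pics/w2.png",np.hstack([cv2.resize(d["frame"],(400,300)),cv2.resize(e[95:275,160:400],(400,300))]))
for X in [(588,86,205),(563,-57,193),(622.5,-105,258)]: print(np.round(np.array(proj(d,X))/1.4))
E
```

```text
t: 6.82
ee_pos: [586.6, 86.6, 309.6]
orientation: [-2.399, -2.027, 0.002]
ft_force: [0.9, -0.2, -1.1]
width: 52.6
grasp_force: 0.0
t: 7.58
ee_pos: [621.0, -105.9, 308.4]
orientation: [-2.403, -2.024, 0.0]
ft_force: [-0.2, 1.0, 0.7]
width: 53.0
grasp_force: 0.0
[128. -42.]
[140. 115.]
[200. 164.]
```

View pics/w2.png

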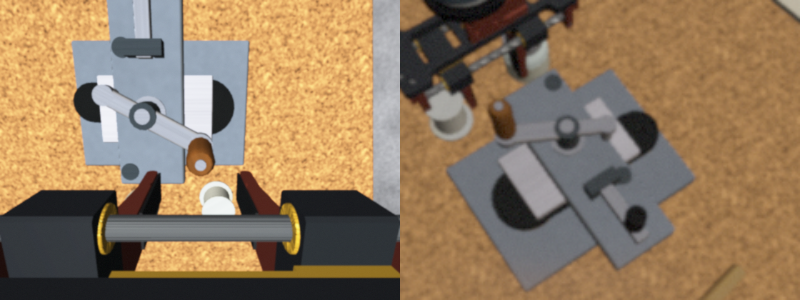

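The hub is at (143,116) and the grip top at (200,165) in the wrist half, within about 3 px of prediction. The scene half shows the bolt out. Descend and grip.

```bash
python3 -m handwheel '[[0,1,30,0,0,0,0.4],[0,0,30,0,0,0,0.4],[0,0,25,0,0,0,0.4],[0,0,15,0,0,0,0.4],[0,0,0,0,0,0,1],[0,0,0,0,0,0,1],[0,0,0,0,0,0,1],[0,0,0,0,0,0,1]]'
```

```text
t: 8.68
ee_pos: [622.8, -104.3, 209.9]
orientation: [2.399, 2.026, 0.003]
ft_force: [2.1, -0.3, 3.1]
width: 27.2
grasp_force: 30.0
```

Run:
```python
import numpy as np
t=0.513+np.pi/20*np.arange(11)
P=np.round(np.c_[-75*np.sin(t),75*np.cos(t)],1);d=np.diff(P,axis=0)
for k in range(4):
    print([[float(round(a,1)),float(round(b,1)),0,0,0,0,1] for a,b in d]); d=np.c_[-d[:,1],d[:,0]]
```

```text
[[-9.8, -6.5, 0, 0, 0, 0, 1], [-8.6, -8.0, 0, 0, 0, 0, 1], [-7.3, -9.3, 0, 0, 0, 0, 1], [-5.7, -10.3, 0, 0, 0, 0, 1], [-4.0, -11.0, 0, 0, 0, 0, 1], [-2.3, -11.6, 0, 0, 0, 0, 1], [-0.4, -11.7, 0, 0, 0, 0, 1], [1.4, -11.7, 0, 0, 0, 0, 1], [3.2, -11.3, 0, 0, 0, 0, 1], [5.0, -10.7, 0, 0, 0, 0, 1]]
[[6.5, -9.8, 0, 0, 0, 0, 1], [8.0, -8.6, 0, 0, 0, 0, 1], [9.3, -7.3, 0, 0, 0, 0, 1], [10.3, -5.7, 0, 0, 0, 0, 1], [11.0, -4.0, 0, 0, 0, 0, 1], [11.6, -2.3, 0, 0, 0, 0, 1], [11.7, -0.4, 0, 0, 0, 0, 1], [11.7, 1.4, 0, 0, 0, 0, 1], [11.3, 3.2, 0, 0, 0, 0, 1], [10.7, 5.0, 0, 0, 0, 0, 1]]
[[9.8, 6.5, 0, 0, 0, 0, 1], [8.6, 8.0, 0, 0, 0, 0, 1], [7.3, 9.3, 0, 0, 0, 0, 1], [5.7, 10.3, 0, 0, 0, 0, 1], [4.0, 11.0, 0, 0, 0, 0, 1], [2.3, 11.6, 0, 0, 0, 0, 1], [0.4, 11.7, 0, 0, 0, 0, 1], [-1.4, 11.7, 0, 0, 0, 0, 1], [-3.2, 11.3, 0, 0, 0, 0, 1], [-5.0, 10.7, 0, 0, 0, 0, 1]]
[[-6.5, 9.8, 0, 0, 0, 0, 1], [-8.0, 8.6, 0, 0, 0, 0, 1], [-9.3, 7.3, 0, 0, 0, 0, 1], [-10.3, 5.7, 0, 0, 0, 0, 1], [-11.0, 4.0, 0, 0, 0, 0, 1], [-11.6, 2.3, 0, 0, 0, 0, 1], [-11.7, 0.4, 0, 0, 0, 0, 1], [-11.7, -1.4, 0, 0, 0, 0, 1], [-11.3, -3.2, 0, 0, 0, 0, 1], [-10.7, -5.0, 0, 0, 0, 0, 1]]
```

```bash
python3 -m handwheel '[[-9.8,-6.5,0,0,0,0,1],[-8.6,-8,0,0,0,0,1],[-7.3,-9.3,0,0,0,0,1],[-5.7,-10.3,0,0,0,0,1],[-4,-11,0,0,0,0,1],[-2.3,-11.6,0,0,0,0,1],[-0.4,-11.7,0,0,0,0,1],[1.4,-11.7,0,0,0,0,1],[3.2,-11.3,0,0,0,0,1],[5,-10.7,0,0,0,0,1]]'
```

```text
t: 9.93
ee_pos: [516.3, -116.2, 209.8]
orientation: [2.399, 2.025, 0.001]
ft_force: [2.4, -1.1, 5.8]
width: 27.3
grasp_force: 30.0
```

```bash
python3 -m handwheel '[[6.5,-9.8,0,0,0,0,1],[8,-8.6,0,0,0,0,1],[9.3,-7.3,0,0,0,0,1],[10.3,-5.7,0,0,0,0,1],[11,-4,0,0,0,0,1],[11.6,-2.3,0,0,0,0,1],[11.7,-0.4,0,0,0,0,1],[11.7,1.4,0,0,0,0,1],[11.3,3.2,0,0,0,0,1],[10.7,5,0,0,0,0,1]]' && python3 -m handwheel '[[9.8,6.5,0,0,0,0,1],[8.6,8,0,0,0,0,1],[7.3,9.3,0,0,0,0,1],[5.7,10.3,0,0,0,0,1],[4,11,0,0,0,0,1],[2.3,11.6,0,0,0,0,1],[0.4,11.7,0,0,0,0,1],[-1.4,11.7,0,0,0,0,1],[-3.2,11.3,0,0,0,0,1],[-5,10.7,0,0,0,0,1]]'
```

```text
t: 11.18
ee_pos: [505.7, -10.4, 209.8]
orientation: [2.399, 2.026, 0.001]
ft_force: [1.5, -4.5, 7.5]
width: 27.6
grasp_force: 30.0
t: 12.42
ee_pos: [610.7, 0.5, 209.8]
orientation: [2.4, 2.027, -0.0]
ft_force: [-2.3, -0.6, 8.2]
width: 27.4
grasp_force: 30.0
```

```bash
python3 -m handwheel '[[-6.5,9.8,0,0,0,0,1],[-8,8.6,0,0,0,0,1],[-9.3,7.3,0,0,0,0,1],[-10.3,5.7,0,0,0,0,1],[-11,4,0,0,0,0,1],[-11.6,2.3,0,0,0,0,1],[-11.7,0.4,0,0,0,0,1],[-11.7,-1.4,0,0,0,0,1],[-11.3,-3.2,0,0,0,0,1],[-10.7,-5,0,0,0,0,1]]'
```

```text
t: 13.68
ee_pos: [622.2, -105.1, 209.8]
orientation: [2.399, 2.026, 0.003]
ft_force: [2.3, 1.5, 6.6]
width: 27.6
grasp_force: 30.0
```

Clean circle and low forces. Second turn.

```bash
python3 -m handwheel '[[-9.8,-6.5,0,0,0,0,1],[-8.6,-8,0,0,0,0,1],[-7.3,-9.3,0,0,0,0,1],[-5.7,-10.3,0,0,0,0,1],[-4,-11,0,0,0,0,1],[-2.3,-11.6,0,0,0,0,1],[-0.4,-11.7,0,0,0,0,1],[1.4,-11.7,0,0,0,0,1],[3.2,-11.3,0,0,0,0,1],[5,-10.7,0,0,0,0,1]]' && python3 -m handwheel '[[6.5,-9.8,0,0,0,0,1],[8,-8.6,0,0,0,0,1],[9.3,-7.3,0,0,0,0,1],[10.3,-5.7,0,0,0,0,1],[11,-4,0,0,0,0,1],[11.6,-2.3,0,0,0,0,1],[11.7,-0.4,0,0,0,0,1],[11.7,1.4,0,0,0,0,1],[11.3,3.2,0,0,0,0,1],[10.7,5,0,0,0,0,1]]' && python3 -m handwheel '[[9.8,6.5,0,0,0,0,1],[8.6,8,0,0,0,0,1],[7.3,9.3,0,0,0,0,1],[5.7,10.3,0,0,0,0,1],[4,11,0,0,0,0,1],[2.3,11.6,0,0,0,0,1],[0.4,11.7,0,0,0,0,1],[-1.4,11.7,0,0,0,0,1],[-3.2,11.3,0,0,0,0,1],[-5,10.7,0,0,0,0,1]]' && python3 -m handwheel '[[-6.5,9.8,0,0,0,0,1],[-8,8.6,0,0,0,0,1],[-9.3,7.3,0,0,0,0,1],[-10.3,5.7,0,0,0,0,1],[-11,4,0,0,0,0,1],[-11.6,2.3,0,0,0,0,1],[-11.7,0.4,0,0,0,0,1],[-11.7,-1.4,0,0,0,0,1],[-11.3,-3.2,0,0,0,0,1],[-10.7,-5,0,0,0,0,1]]'
```

```text
t: 14.92
ee_pos: [516.3, -116.2, 209.8]
orientation: [2.399, 2.025, 0.001]
ft_force: [1.8, -0.6, 6.5]
width: 27.8
grasp_force: 30.0
t: 16.18
ee_pos: [505.7, -10.4, 209.8]
orientation: [2.399, 2.026, 0.001]
ft_force: [0.2, -3.8, 6.8]
width: 27.5
grasp_force: 30.0
t: 17.42
ee_pos: [610.7, 0.5, 209.8]
orientation: [2.4, 2.027, 0.0]
ft_force: [-3.6, -0.1, 9.2]
width: 27.4
grasp_force: 30.0
t: 18.68
ee_pos: [622.2, -105.1, 209.8]
orientation: [2.399, 2.026, 0.003]
ft_force: [2.1, 0.2, 6.2]
width: 27.7
grasp_force: 30.0
```

```bash
python3 -m handwheel '[[-9.8,-6.5,0,0,0,0,1],[-8.6,-8,0,0,0,0,1],[-7.3,-9.3,0,0,0,0,1],[-5.7,-10.3,0,0,0,0,1],[-4,-11,0,0,0,0,1],[-2.3,-11.6,0,0,0,0,1],[-0.4,-11.7,0,0,0,0,1],[1.4,-11.7,0,0,0,0,1],[3.2,-11.3,0,0,0,0,1],[5,-10.7,0,0,0,0,1]]' && python3 -m handwheel '[[3.2,-4.9,0,0,0,0,1],[3.3,-4.9,0,0,0,0,1],[4,-4.3,0,0,0,0,1]]' && python3 -m handwheel '[[2,-2.1,0,0,0,0,1],[2,-2.1,0,0,0,0,1]]'
```

```text
t: 19.92
ee_pos: [516.3, -116.2, 209.8]
orientation: [2.399, 2.025, 0.001]
ft_force: [2.4, -0.6, 6.6]
width: 27.5
grasp_force: 30.0
t: 20.3
ee_pos: [504.1, -103.5, 209.8]
orientation: [2.399, 2.026, 0.0]
ft_force: [-1.6, -3.6, 8.9]
width: 27.2
grasp_force: 30.0
t: 20.55
ee_pos: [500.7, -98.8, 209.8]
orientation: [2.399, 2.026, 0.001]
ft_force: [0.9, -1.2, 7.9]
width: 27.0
grasp_force: 30.0
```

```bash
python3 -m handwheel '[[1.5,-1.4,0,0,0,0,1],[1.5,-1.4,0,0,0,0,1]]' && python3 -m handwheel '[[1.6,-1.4,0,0,0,0,1],[0,0,0,0,0,0,1]]'
```

```text
t: 20.8
ee_pos: [500.3, -97.8, 209.9]
orientation: [2.393, 2.023, 0.0]
ft_force: [8.9, -19.4, -2.9]
width: 27.7
grasp_force: 30.0
t: 21.05
ee_pos: [500.2, -97.7, 209.9]
orientation: [2.39, 2.021, -0.0]
ft_force: [10.2, -24.0, -3.8]
width: 27.1
grasp_force: 30.0
```

At the stop (24 N, no more motion). Relax, release, rise, go over the knob.

```bash
python3 -m handwheel '[[-2.2,2,0,0,0,0,1],[0,0,0,0,0,0,1],[0,0,0,0,0,0,0.4],[0,0,0,0,0,0,0.4],[0,0,0,0,0,0,0.4],[0,0,-30,0,0,0,0.4],[0,0,-35,0,0,0,0.4],[0,0,-35,0,0,0,0.4]]' && python3 -m handwheel '[[39,11,0,0,0,0,0.4],[39,11,0,0,0,0,0.4],[39,11,0,0,0,0,0.4],[39,11,0,0,0,0,0.4],[39,11,0,0,0,0,0.4],[0,0,0,0,0,0,0.4]]'
python3 - <<'E'
from h import *
d=viewer.get_image("wrist");e=viewer.get_image("side")["frame"]
cv2.imwrite("pics/w3.png",np.hstack([cv2.resize(d["frame"],(400,300)),cv2.resize(e[125:305,200:440],(400,300))]))
for X in [(588,86.5,205),(563,-57,193),(500.2,-97.7,258)]: print(np.round(np.array(proj(d,X))/1.4))
E
```

```text
t: 22.05
ee_pos: [498.5, -94.8, 309.4]
orientation: [-2.399, -2.027, 0.001]
ft_force: [0.4, 0.4, -1.3]
width: 53.1
grasp_force: 0.0
t: 22.8
ee_pos: [586.1, 90.2, 308.1]
orientation: [-2.396, -2.031, 0.001]
ft_force: [-0.5, -0.2, -0.8]
width: 52.8
grasp_force: 0.0
[201. 154.]
[200. 260.]
[149. 340.]
```

View pics/w3.png

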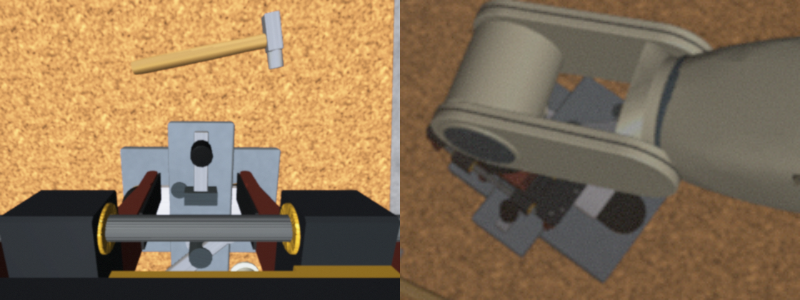

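The knob is at (201,152), as predicted at (201,154). Descend, grip and push home.

```bash
python3 -m handwheel '[[-4,2,35,0,0,0,0.4],[0,0,35,0,0,0,0.4],[0,0,35,0,0,0,0.4],[0,0,20,0,0,0,0.4],[0,0,9,0,0,0,0.4],[0,0,0,0,0,0,1],[0,0,0,0,0,0,1],[0,0,0,0,0,0,1]]' && python3 -m handwheel '[[-4,0,0,0,0,0,1],[-4,0,0,0,0,0,1],[-4,0,0,0,0,0,1],[-4,0,0,0,0,0,1],[-4,0,0,0,0,0,1],[-4,0,0,0,0,0,1],[-4,0,0,0,0,0,1],[-3,0,0,0,0,0,1],[-2,0,0,0,0,0,1],[0,0,0,0,0,0,1]]'
```

```text
t: 23.9
ee_pos: [587.8, 83.7, 175.7]
orientation: [2.399, 2.027, 0.002]
ft_force: [6.8, -0.9, -0.1]
width: 26.2
grasp_force: 4.3
t: 25.15
ee_pos: [583.0, 53.7, 175.7]
orientation: [-2.4, -2.025, -0.009]
ft_force: [4.3, 16.2, 4.2]
width: 25.4
grasp_force: 30.0
```

```bash
python3 -m handwheel '[[-2,0,0,0,0,0,1],[0,0,0,0,0,0,1]]' && python3 -m handwheel '[[2.5,0,0,0,0,0,1],[0,0,0,0,0,0,0.4],[0,0,0,0,0,0,0.4],[0,0,0,0,0,0,0.4],[0,0,-40,0,0,0,0.4],[0,0,-50,0,0,0,0.4],[0,0,-50,0,0,0,0.4],[30,0,-20,0,0,0,0.4],[30,0,0,0,0,0,0.4],[0,0,0,0,0,0,0.4]]'
python3 - <<'E'
from h import *
d=viewer.get_image("wrist");e=viewer.get_image("scene")["frame"]
cv2.imwrite("pics/w4.png",np.hstack([cv2.resize(d["frame"],(400,300)),cv2.resize(e[95:275,160:400],(400,300))]))
for X in [(582.8,56,205),(500.2,-97.7,258)]: print(np.round(np.array(proj(d,X))/1.4))
E
```

```text
t: 25.4
ee_pos: [583.0, 53.6, 175.8]
orientation: [-2.399, -2.024, -0.012]
ft_force: [5.3, 24.2, 3.3]
width: 25.5
grasp_force: 30.0
t: 26.65
ee_pos: [591.6, 111.7, 334.6]
orientation: [-2.398, -2.029, 0.0]
ft_force: [0.0, 0.0, 0.1]
width: 52.8
grasp_force: 0.0
[199. 189.]
[153. 333.]
```

View pics/w4.png

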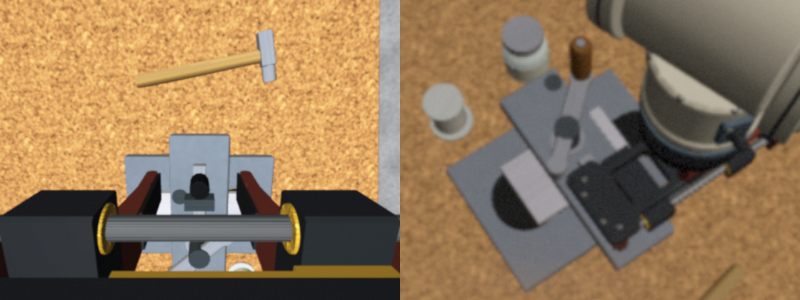

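The knob is back home at (199,186), with the same offset from prediction as at the start. The bystanders are in place. A quick check of the grip's final spot before handing in.

Run:
```python
from h import *
d=viewer.get_image("scene"); p=onplane(d,160+181*.6,95+45*.6,258); print(p)
if np.hypot(p[0]-500,p[1]+98)<8: print(ctrl.close_job())
```

```text
[500.99280578 -97.2021677  258.        ]
the job is handed in; nothing more can be done
None
```

I pulled the lock bolt fully out, turned the crank clockwise at a steady pace to its stop and pushed the bolt fully home again, then handed the job in at about 27 s; the final pictures show the hammer, jar and spool where they were, though I didn't measure the sole's position.

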